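Park the sprung bottle clamp and unload the bottle into the tray

TASK

Unload the bottle clamp: pull its red handle back against the spring, over into the side pocket of the J-shaped slot so that the jaw stays open when you let go, and leave it parked there. Then lift the freed bottle out and set it down gently, upright on the floor of the blue tray near the clamp, in the space beside the single bottle standing in it, which must stay upright in the tray. Leave the tray, wash bottle, timer and marker where they are.

Things in the scene. Friction and masses are not known exactly. Their poses are not given: they have to be found in the camera images.
- clamp: Bottle clamp fixed to the worktop: grey base plate 140 (x) x 260 (y) x 12 mm; origin at the centre of its underside, z up, x away from the robot (yaw within 0.25 rad), y along the jaw's slide. A bottle stands in it between a V stop (towards -y, 68 mm high) and a sprung jaw (towards +y, 97 mm high, its lip 5 mm over the bottle's shoulder). Clamp and tray may swap sides.
- nest (a point): Where the bottle stands in the clamp: on the plate's top, 12 mm above the worktop, at (0,-60) mm in the clamp's frame.
- hood (a point): Middle of the front rim of the clear, blue-rimmed splash hood over handle and gate: at (-43,78,185) mm in the clamp frame. The hood spans clamp x -43 to 64, y 18 to 139, z 183 to 190 mm, on two posts at x 55, y 30 and 128. It is open towards -x (the robot): a gripper reaches the handle from that side, leaning back some 35 to 45 degrees from vertical.
- gate (a point): Handle pin's place when parked in the pocket of the J-shaped slot, at (-30,72,46) mm in the clamp frame, on top of the yellow gate plate (x -49 to 15, y 28 to 101 mm, top 46 mm high). The long lane of the slot runs along clamp y at x -15; its far end turns towards -x, then back towards -y into the pocket.
- handle (a point): Centre of the red handle: cylinder 20 mm in diameter, 32 mm long, on a stem leaning 35 degrees from vertical towards clamp -x. At rest at (-33,45,76) mm in the clamp frame. It moves with the jaw along clamp +y (joint jaw) and sideways along clamp -x (joint catch), without turning. Free beside it: 47 mm towards -y, more towards +y; the gate plate is 30 mm below its centre.
- jaw (a joint): Jaw slide (m), grows as the handle is pulled along clamp +y and the jaw opens; about 0 with the bottle clamped, stop at 0.044. The spring pulls it shut: 4 N at 0, 9 N at the stop; with no bottle it snaps to -0.006. The handle can go sideways only while jaw is over 0.037 (aim for 0.0405). In the pocket it settles at 0.027; parked: 0.022 to 0.033.
- catch (a joint): Sideways slide of the handle (m) along clamp -x: 0 in the slot's lane, stop at 0.020. A light spring (3 to 5 N) pushes it back to 0, where the jaw snaps shut. A lip with a sloped top parts lane and pocket: go sideways past 0.0145 (aim for 0.018), then let the jaw ease back to 0.027; the lip then holds the catch at about 0.014. Parked: over 0.0115.
- bottle: Bottle to unload: white plastic with white screw cap, upright, body 66 mm in diameter, cap 52 mm in diameter from 76 to 106 mm above its base. Origin at the centre of its underside. 0.11 to 0.22 kg. Grip it by the cap.
- tray: Open blue tray with one bottle in it, loose, on the near part of the worktop (not the far tray that holds two bottles), 138 (x) x 118 (y) x 54 mm, walls and floor 2 mm, origin at the centre of its underside; any yaw. Inside 134 x 114 mm.
- tray_bottle: A like bottle, 66 mm in diameter and 102 mm high (cap 52 mm in diameter), standing in the tray near the (-x,-y) corner of the tray's frame, about (-32,-20) mm; origin at the centre of its underside. The new bottle fits in the opposite corner, about (30,19) mm in the tray's frame, with 4 mm to spare.
- wash_bottle: Bystander: white bottle 64 mm in diameter, 150 mm high, standing between clamp and tray; origin at the centre of its underside.
- timer: Bystander: white lab timer 60x64x19 mm lying in front; origin at the centre of its underside.
- marker: Bystander: black marker pen 137x11x12 mm lying in front; origin at the middle of its underside.
There are look-alikes about, which are no part of the job. What is shaped like the bottle but green or purple is not meant.

How it is judged:
On the way:
1. The handle is parked in the pocket and let go, the jaw stays open, with the bottle still standing in the clamp (value of joint jaw between 0.022 and 0.033 m and value of joint catch above 0.0115 m and contact force between the fingers and catch below 0.3 N and distance between bottle and nest below 0.02 m), for 0.4 s.
At the end, for the whole second after the job is handed in: The bottle stands upright (0.06 rad) and at rest on the blue tray's floor (base under 8 mm), inside its walls; the other bottle still stands upright in the tray; the tray is within 30 mm of its start; the handle is still parked (jaw 0.022 to 0.033, catch over 0.0115) (value of joint jaw between 0.022 and 0.033 m and value of joint catch above 0.0115 m and angle between each of bottle, tray_bottle's own z axis and vertical below 0.06 rad and z of bottle in the frame of tray between -0.004 and 0.008 m and x of bottle in the frame of tray between -0.06 and 0.06 m and y of bottle in the frame of tray between -0.05 and 0.05 m and z of tray_bottle in the frame of tray below 0.008 m and horizontal distance between tray_bottle and tray below 0.06 m and distance of tray from where it was at the start of the episode below 0.03 m and linear speed of each of bottle, tray_bottle, tray below 0.02 m/s); the robot touches nothing.
It fails at once if the bottle leaves its place in the clamp (30 mm) while the jaw is not parked (distance of bottle from where it was at the start of the episode above 0.03 m and not (value of joint jaw between 0.022 and 0.033 m and value of joint catch above 0.0115 m)).
It fails at once if the bottle is dropped or thrown (over 0.5 m/s while no finger touches it) (contact force between the fingers and bottle below 0.1 N and linear speed of bottle above 0.5 m/s).
It fails at once if a bystander (wash bottle, timer, marker) is moved over 25 mm, or the wash bottle or the tray's bottle is tipped (distance of any of wash_bottle, timer, marker from where it was at the start of the episode above 0.025 m or angle between any of wash_bottle, tray_bottle's own z axis and vertical above 0.4 rad).
It also fails if it takes over 58 s, if anything falls off the work surface, if the arm or the gripper's body presses on something with over 40 N, if the wrist force passes 120 N, or if a joint passes its speed limit or range.

ROBOT

A 6-joint arm with a two-finger parallel gripper is mounted at the origin on a cart in front of the work surface, level with it; the furniture and walls round the work are solid. World frame = base frame: x ahead of the robot, y to its left, z up, the work surface at z = 0. Lengths are in m, angles in rad, forces in N, time in s.
With the tool pointing down it reaches from about 0.275 to 0.875 m from the base axis. Payload 12.5 kg.
Tool frame: the origin (TCP) lies on the centre line of the jaws, within the pads' length; the fingertips stand r.finger_overhang ahead of it and the grasp point (between the pads) lies 3 mm ahead of it (r.finger_overhang is the distance from the TCP to the fingertips, in m); z points along the fingers, y is the line along which they close (so a half turn about z gives the same grasp; the last joint's range is limited). The gripper opens to 85 mm and grips with 20 to 120 N. Pads are 22 mm wide; open, the fingers measure 114 mm over their backs; the gripper's body (76 mm by 85 mm) begins 54 mm behind the grasp point. The pads swing forward as they close: fully open they stand 13 mm farther back than shut.
Start: joints at [-1.397, 0.351, 1.652, -0, 1.139, -0.085], TCP at [0.141, -0.532, 0.253] pointing down, gripper open.
Joint ranges: [-2.75, 2.75], [-0.79, 2.1], [0.01, 2.65], [-1.57, 4.71], [0.07, 3.14], [-2.87, 2.87]. Speed limits (rad/s): [2.22, 2.22, 2.79, 3.14, 3.14, 3.14].

INTERFACE

Orientations are given as a unit quaternion [x, y, z, w].
In Python, from cell import r, optics gives the robot as it stands. The module is installed in compiled form; this text tells all that it offers. Calls block until the motion is done:
- r.move_to(position, orientation): joint-space move of the TCP to a pose.
- r.move_linear(position, rot=None, vel=0.15): straight line of the TCP; rot=None keeps the orientation; vel is the mean speed in m/s.
- r.set_joints(angles): joint-space move.
- r.set_gripper(opening, squeeze=None): opening from 0.0 (shut) to 1.0 (fully open); squeeze is the grip in N (None keeps the last); returns when the fingers have stopped.
- r.sleep(seconds).
- r.inverse_kinematics(position, orientation): joint angles nearest the present ones, or None.
- optics.get_image(name): name is "scene" or "top" or "wrist"; returns a dict with "pixels" (420x560x3 uint8, red, green, blue), "depth" (420x560 float32, m along the optical axis (not along the pixel's ray), 0 where there is no reading), "fx", "fy", "cx", "cy" (pixels), "camera_from_world" (4x4, takes a point from world to camera coordinates); the wrist camera has in their place "mount" (4x4, takes a point from camera to tool coordinates, whose origin is the TCP and whose axes are the flange's). Camera axes: x right, y down, z forward; pixel columns grow to the right and rows downward; lengths in m; the calibration is good to about 2 mm. A picture is of the moment at which its call begins: read the wrist's pose just before it.
A pose or a line that the arm cannot do raises r.PlanningError and nothing moves.
- r.hand_in(): hands the job in; it is judged then, once.
Readings, each from a call of its own:
- r.current_t(): time.
- r.current_q(): joint angles.
- r.current_qvel(): joint speeds.
- r.current_effort(): joint torques, N m.
- r.current_tool_pos(): TCP position.
- r.current_ee_rot(): TCP orientation.
- r.current_contact_force(): force on the tool from outside, world axes, zero at the start.
- r.current_torque(): the same for the moment, N m.
- r.current_opening(): opening from 0.0 (shut) to 1.0 (fully open).
- r.current_finger_force(): force on a finger pad.
Only numpy, scipy, OpenCV 4.12 (cv2) and the standard library are available. Lean on these libraries where they do the work, as an engineer would, in place of code of your own. Each camera call takes 0.05 s, during which the arm holds its last target. There are 200 camera calls.

## Working session

There is one attempt and no reset: what is moved stays moved. The work goes in short steps, each a Python script; the robot and the scene stay as the last script left them, time stands still between calls to the robot, and variables do not carry over. Pictures are saved under pics/ and viewed, at most 10 in all, crops included, and the job is handed in when it is done.

```bash
mkdir -p pics
cat > h.py <<'E'
import numpy as np, cv2
from cell import r, optics
from scipy.spatial.transform import Rotation as R
def shot(n):
    if n=="wrist": p=np.array(r.current_tool_pos()); q=r.current_ee_rot()
    d=optics.get_image(n)
    if n=="wrist":
        T=np.eye(4);T[:3,:3]=R.from_quat(q).as_matrix();T[:3,3]=p
        d["wc"]=T@np.array(d["mount"])
    else: d["wc"]=np.linalg.inv(np.array(d["camera_from_world"]))
    return d
def cloud(d):
    v,u=np.mgrid[:420,:560]; z=d["depth"]
    P=np.stack([(u-d["cx"])/d["fx"]*z,(v-d["cy"])/d["fy"]*z,z],-1)
    W=P@d["wc"][:3,:3].T+d["wc"][:3,3]; W[z==0]=np.nan
    return W
def ray(d,u,v,h):
    k=d["wc"][:3,:3]@np.array([(u-d["cx"])/d["fx"],(v-d["cy"])/d["fy"],1]); o=d["wc"][:3,3]
    return o+k*(h-o[2])/k[2]
def save(d,n): cv2.imwrite("pics/"+n,d["pixels"][:,:,::-1])
E
python3 - <<'E'
from h import *
import pickle
for n in ("scene","top"):
    d=shot(n); save(d,n+".png"); pickle.dump(d,open(n+".pkl","wb")); print(n,d["wc"].round(3).tolist(),d["fx"],d["cx"],d["cy"])
print(r.finger_overhang,r.current_t(),r.current_ee_rot())
E
```

```text
scene [[-0.559, -0.515, 0.65, -0.289], [-0.829, 0.358, -0.43, 0.552], [-0.011, -0.779, -0.627, 0.966], [0.0, 0.0, 0.0, 1.0]] 531.8397151840588 282.23127594543956 214.3195045552515
top [[0.007, -0.989, 0.15, 0.408], [-1.0, -0.006, 0.009, -0.003], [-0.008, -0.15, -0.989, 1.017], [0.0, 0.0, 0.0, 1.0]] 397.05510780788967 282.70305518976073 200.30894625625464
0.022 0.1 [ 9.91634880e-01  1.29073599e-01 -3.78658112e-05 -5.18403803e-04]
```

View pics/scene.png

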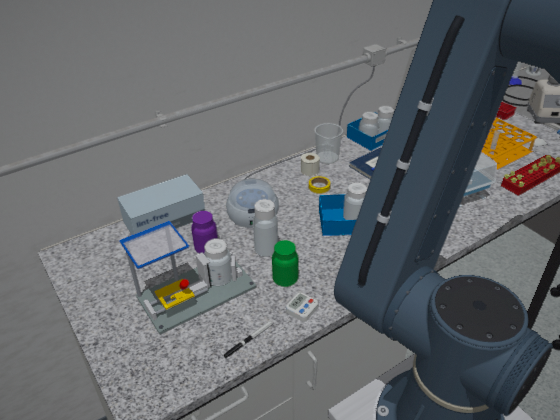

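View pics/top.png

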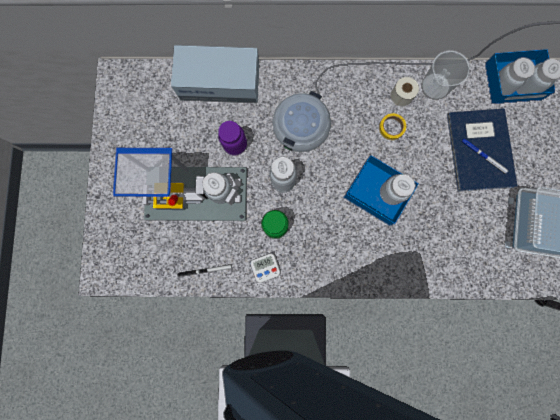

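The top view shows the clamp on the left: plate at about (146–246, 167–220), its bottle cap at (215,186) and the red handle at (173,200). The tray is at (382,190) with its bottle at (402,187). The wash bottle is at (283,172), the timer at (265,267) and the marker at (204,270). The scene view agrees.

```bash
cat > meas.py <<'E'
from h import *
import pickle
def rect(P): 
    (c,s,a)=cv2.minAreaRect((P[:,:2]*1000).astype(np.float32)); return np.round(c,1),np.round(s,1),round(a,2)
for n in("top","scene"):
    d=pickle.load(open(n+".pkl","rb")); W=cloud(d); hsv=cv2.cvtColor(d["pixels"],cv2.COLOR_RGB2HSV); H,S,V=[hsv[...,i].astype(int) for i in range(3)]
    x,y,z=W[...,0],W[...,1],W[...,2]
    print(n)
    reg=(x>.1)&(x<.7)
    t=reg&(abs(y+.22)<.16)&(H>95)&(H<115)&(S>150)
    for lo,hi in((.047,.060),):
        m=t&(z>lo)&(z<hi); m=cv2.morphologyEx(m.astype(np.uint8),cv2.MORPH_OPEN,np.ones((2,2)))>0
        print(" tray rim",m.sum(),rect(W[m]), np.median(z[m]))
    w=reg&(S<40)&(V>120)
    for nm,lo,hi,yc,xr in(("bottle cap",.105,.135,.17,(.3,.5)),("tray cap",.093,.115,-.26,(.3,.55)),("wash",.13,.17,.02,(.3,.55))):
        m=w&(z>lo)&(z<hi)&(abs(y-yc)<.09)&(x>xr[0])&(x<xr[1])
        k,l,st,c=cv2.connectedComponentsWithStats(m.astype(np.uint8))
        if k<2: print(nm,"none");continue
        for i in 1+np.argsort(-st[1:,4])[:2]:
            q=W[l==i]; zt=np.percentile(q[:,2],90); q2=q[q[:,2]>zt-.005]
            print(" ",nm,st[i,4],c[i].round(1),"zt",zt.round(4),cv2.minEnclosingCircle((q2[:,:2]*1000).astype(np.float32)), "raytop",ray(d,*c[i],zt).round(4))
    m=(V>60)&(S>150)&((H<8)|(H>172))&reg&(y>.1)&(y<.4)
    q=W[m]; print(" red",m.sum(),np.nanmedian(q,0).round(4),q.min(0).round(3),q.max(0).round(3))
    m=(S>150)&(V>100)&(H>20)&(H<35)&reg&(y>.1)&(y<.45)
    q=W[m&(abs(z-.046)<.006)]; print(" yellow",len(q),rect(q),np.median(q[:,2]))
    m=reg&(y>.05)&(y<.42)&(x<.5)&(x>.25)&(abs(z-.012)<.005)&(V<190)
    m=cv2.morphologyEx(m.astype(np.uint8),cv2.MORPH_OPEN,np.ones((3,3)))
    k,l,st,c=cv2.connectedComponentsWithStats(m); i=1+np.argmax(st[1:,4]); q=W[l==i]
    print(" plate",len(q),rect(q),np.median(q[:,2]), "med worktop z",np.nanmedian(z[reg&(abs(z)<.006)]))
    b=reg&(y>.1)&(y<.5)&(H>100)&(H<125)&(S>120)&(z>.17)&(z<.2); q=W[b]; print(" hood",len(q),rect(q) if len(q) else 0)
E
python3 meas.py
```

```text
top
 tray rim 61 (array([ 580. , -249.6]), array([101.3, 146.5]), 75.24) 0.050600797461747726
bottle cap none
tray cap none
wash none
 red 69 [0.5502 0.2662 0.0874] [0.539 0.259 0.067] [0.563 0.274 0.095]
 yellow 320 (array([565.8, 291.6]), array([63.5, 74.1]), 1.19) 0.046284097626258625
 plate 36 (array([382.1, 205.4]), array([ 7.5, 23.1]), 0.54) 0.010494918645378326 med worktop z 0.0005926169905672296
 hood 649 (array([593.5, 304.7]), array([121.5, 105.9]), 89.91)
scene
 tray rim 106 (array([ 595.6, -218.8]), array([ 84.7, 126.3]), 56.99) 0.04735715010316932
bottle cap none
tray cap none
wash none
 red 70 [0.5426 0.2731 0.0858] [0.535 0.245 0.013] [0.626 0.28  0.094]
 yellow 484 (array([566.1, 291.8]), array([73.3, 67.4]), 89.34) 0.04451863861546956
 plate 29 (array([357.3,  64.8]), array([18.7,  7.7]), 77.34) 0.0125332283152777 med worktop z -0.000917743922347003
 hood 466 (array([593.5, 305.7]), array([112.8, 121.2]), 0.02)
```

```bash
sed -i 's/(.3,.5))/(.4,.7))/; s/(.3,.55)/(.45,.75)/g; s/(x<.5)&(x>.25)/(x>.45)/; s/reg=(x>.1)&(x<.7)/reg=(x>.1)\&(x<.8)/; s/H<115)&(S>150)/H<118)\&(S>100)/; s/abs(y+.22)<.16/abs(y+.24)<.13/' meas.py; python3 meas.py
python3 - <<'E'
import cv2
a=cv2.imread("pics/top.png")[130:250,110:430]; b=cv2.resize(a,(800,300),interpolation=2)
c=cv2.imread("pics/scene.png")[150:340,110:400]; c=cv2.resize(c,(458,300),interpolation=2)
import numpy as np
o=np.zeros((600,800,3),np.uint8);o[:300]=b;o[300:,:458]=c
cv2.imwrite("pics/crop.png",o)
E
```

```text
top
 tray rim 92 (array([ 579.9, -245.8]), array([146.1, 118.7]), 59.13) 0.049205276745548476
  bottle cap 405 [213.2 183.6] zt 0.1205 ((583.4297485351562, 166.01123046875), 26.410009384155273) raytop [0.5822 0.1652 0.1205]
  tray cap 397 [403. 185.] zt 0.1069 ((584.5336303710938, -275.70452880859375), 26.638946533203125) raytop [ 0.5841 -0.2746  0.1069]
  wash 411 [281.9 167.5] zt 0.1524 ((614.5098876953125, 6.75396203994751), 25.587265014648438) raytop [0.6132 0.0069 0.1524]
 red 69 [0.5502 0.2662 0.0874] [0.539 0.259 0.067] [0.563 0.274 0.095]
 yellow 320 (array([565.8, 291.6]), array([63.5, 74.1]), 1.19) 0.046284097626258625
 plate 2511 (array([577.9, 232.2]), array([139.2, 260.7]), 0.27) 0.012376734779674825 med worktop z 0.0006023399714937261
 hood 649 (array([593.5, 304.7]), array([121.5, 105.9]), 89.91)
scene
 tray rim 108 (array([ 595.6, -218.8]), array([ 84.7, 126.3]), 56.99) 0.04736678931935284
  bottle cap 317 [215.2 247.4] zt 0.1188 ((580.1515502929688, 166.4845428466797), 27.603809356689453) raytop [0.5757 0.1704 0.1188]
  tray cap 211 [356.9 189.1] zt 0.1056 ((582.1494140625, -274.4732971191406), 28.099437713623047) raytop [ 0.5771 -0.2678  0.1056]
  wash 287 [264.1 207.7] zt 0.1508 ((614.5005493164062, 10.360552787780762), 28.075456619262695) raytop [0.603  0.0147 0.1508]
  wash 1 [271. 216.] zt 0.1302 ((587.4661865234375, 5.053883075714111), 9.999999747378752e-05) raytop [0.5875 0.0051 0.1302]
 red 70 [0.5426 0.2731 0.0858] [0.535 0.245 0.013] [0.626 0.28  0.094]
 yellow 484 (array([566.1, 291.8]), array([73.3, 67.4]), 89.34) 0.04451863861546956
 plate 1540 (array([537.9, 232.9]), array([ 64.6, 259. ]), 0.03) 0.011018129540582344 med worktop z -0.0009058905260979078
 hood 466 (array([593.5, 305.7]), array([112.8, 121.2]), 0.02)
```

View pics/crop.png

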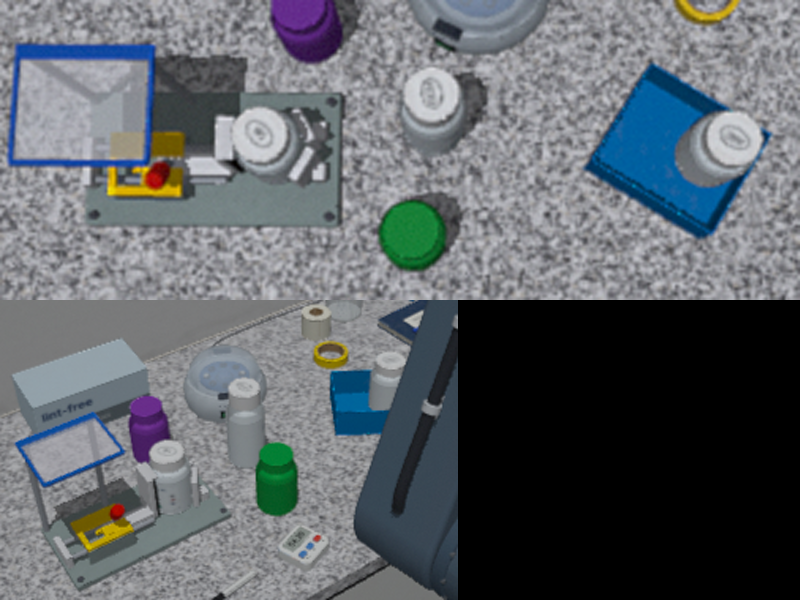

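The yellow gate, hood and bottle cap all put the clamp origin at about (0.583, 0.227) with yaw near 0. I'll move now and look at the tray and clamp with the wrist camera.

Run:
```python
from h import *
import pickle
dn=R.from_matrix(np.array([[1,0,0],[0,-1,0],[0,0,-1]]).T).as_quat()
def look(p,q,n):
    r.move_to(p,q); r.sleep(.1); d=shot("wrist"); pickle.dump(d,open(n+".pkl","wb")); save(d,n+".png"); print(n,r.current_t(),d["wc"][:3,3].round(3),d["wc"][:3,2].round(2))
print(np.array(optics.get_image("wrist")["mount"]).round(3).tolist())
look([.52,-.245,.36],dn,"wtray")
c,s=np.cos(np.deg2rad(40)),np.sin(np.deg2rad(40))
q=R.from_matrix(np.array([[c,0,s],[0,-1,0],[s,0,-c]]).T).as_quat()
P=np.array([.55,.25,.076])-.21*np.array([s,0,-c]); print(P)
look(P,q,"wclamp")
import numpy as np
a=cv2.imread("pics/wtray.png");b=cv2.imread("pics/wclamp.png")
cv2.imwrite("pics/w2.png",cv2.resize(np.vstack([a,b]),(400,600),interpolation=cv2.INTER_AREA))
```

```text
[[0.0, -0.947, -0.32, 0.083], [1.0, 0.0, 0.001, 0.0], [-0.0, -0.32, 0.947, -0.12], [0.0, 0.0, 0.0, 1.0]]
wtray 2.075 [ 0.602 -0.246  0.48 ] [-0.32 -0.   -0.95]
[0.4150146  0.25       0.23686933]Traceback (most recent call last):
  File "<stdin>", line 11, in <module>
  File "<stdin>", line 5, in look
cell.PlanningError: the arm cannot take that pose within its joint ranges
```

```bash
python3 - <<'E'
from h import *
def Q(lean,flip=1):
    c,s=np.cos(np.deg2rad(lean)),np.sin(np.deg2rad(lean))
    return R.from_matrix(np.array([[flip*c,0,flip*s],[0,-flip,0],[s,0,-c]]).T).as_quat(), np.array([s,0,-c])
for lean in (35,40,45):
  for f in (1,-1):
    q,z=Q(lean,f)
    for b in (0,.08,.14,.21):
        s=r.inverse_kinematics(np.array([.55,.272,.076])-b*z,q); print(lean,f,b,None if s is None else np.round(s,2))
E
python3 -c "
import cv2;cv2.imwrite('pics/wt.png',cv2.imread('pics/wtray.png'))"
```

```text
35 1 0 None
35 1 0.08 None
35 1 0.14 None
35 1 0.21 [ 0.64  0.14  2.07 -0.73  0.54  2.77]
35 -1 0 [ 0.49  0.61  1.94 -1.41  0.28  0.24]
35 -1 0.08 [ 0.54  0.43  2.02 -1.1   0.34 -0.04]
35 -1 0.14 [ 0.58  0.29  2.05 -0.9   0.41 -0.22]
35 -1 0.21 [ 0.64  0.14  2.07 -0.73  0.54 -0.37]
40 1 0 [ 0.51  0.62  1.97  4.47  0.33 -2.48]
40 1 0.08 [ 0.56  0.44  2.07 -1.52  0.35 -2.75]
40 1 0.14 None
40 1 0.21 None
40 -1 0 [0.51 0.62 1.97 4.47 0.33 0.66]
40 -1 0.08 [ 0.56  0.44  2.07 -1.52  0.35  0.39]
40 -1 0.14 [ 0.62  0.3   2.11 -1.27  0.4   0.17]
40 -1 0.21 [ 0.69  0.14  2.14 -1.02  0.5  -0.05]
45 1 0 [ 0.52  0.63  2.01  4.2   0.42 -2.21]
45 1 0.08 [ 0.59  0.46  2.11  4.43  0.42 -2.39]
45 1 0.14 [ 0.65  0.32  2.17  4.66  0.44 -2.59]
45 1 0.21 [ 0.74  0.16  2.21 -1.33  0.51 -2.84]
45 -1 0 [0.52 0.63 2.01 4.2  0.42 0.94]
45 -1 0.08 [0.59 0.46 2.11 4.43 0.42 0.75]
45 -1 0.14 [0.65 0.32 2.17 4.66 0.44 0.55]
45 -1 0.21 [ 0.74  0.16  2.21 -1.33  0.51  0.3 ]
```

View pics/wtray.png

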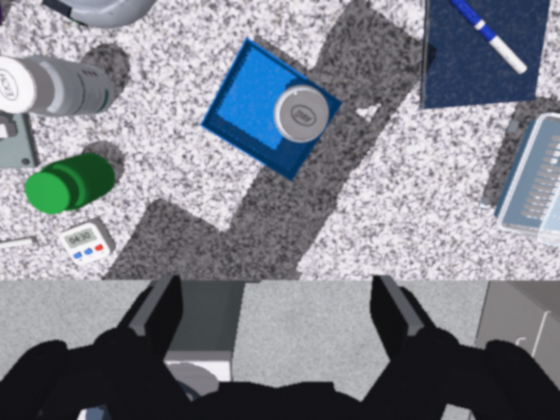

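The wrist view shows the tray rim corners at about (248,40), (340,103), (293,180) and (203,124), with the tray bottle's cap at (302,114). Next I'll work out the tray pose and check the handle path with the flipped tool at about 35° lean.

```bash
cat >> h.py <<'E'
def Q(lean,yaw=0):
    c,s=np.cos(np.deg2rad(lean)),np.sin(np.deg2rad(lean))
    M=R.from_euler("z",yaw,degrees=True).as_matrix()@np.array([[-c,0,-s],[0,1,0],[s,0,-c]]).T
    return R.from_matrix(M).as_quat(), M[:,2]
E
python3 - <<'E'
from h import *
import pickle
d=pickle.load(open("wtray.pkl","rb")); W=cloud(d); hsv=cv2.cvtColor(d["pixels"],cv2.COLOR_RGB2HSV)
m=((hsv[...,0]>95)&(hsv[...,0]<118)&(hsv[...,1]>120)).astype(np.uint8); m[:,:190]=0;m[:,350:]=0;m[200:]=0
# add cap/bottle for convex outline: rim polygon by approx of hull
ct=max(cv2.findContours(m,0,2)[0],key=cv2.contourArea); h=cv2.convexHull(ct)
r4=cv2.approxPolyDP(h,8,True)[:,0]; print(r4.tolist())
P=np.array([ray(d,u,v,.054)[:2] for u,v in r4]); print(P.round(4).tolist())
mm=m.astype(bool)&(W[...,2]>.046)&(W[...,2]<.06); print("rim pts",mm.sum(),cv2.minAreaRect((W[mm][:,:2]*1000).astype(np.float32)),np.median(W[mm][:,2]))
if len(P)==4:
    print(P.mean(0),[ (np.linalg.norm(P[i]-P[i-1]).round(4), np.degrees(np.arctan2(*(P[i]-P[i-1])[::-1])).round(2)) for i in range(4)])
q=W[70:160,255:345].reshape(-1,3); q=q[q[:,2]>.097]; print("cap",np.median(q[:,2]),cv2.minEnclosingCircle((q[:,:2]*1000).astype(np.float32)))
for lean in(35,37):
  for yaw in (0,6,10):
    qq,z=Q(lean,yaw)
    print(lean,yaw,[None if (s:=r.inverse_kinematics(np.array([.55,.272,.076])+o-b*z,qq)) is None else np.round(s[3:],2).tolist() for o,b in(((0,0,0),.2),((0,0,0),.08),((0,0,0),0),((0,.042,0),0),((-.018,.042,0),0),((-.014,.027,0),0),((-.014,.027,0),.1))])
E
```

```text
[[246, 38], [341, 102], [291, 180], [201, 125]]
[[0.6702, -0.2114], [0.5996, -0.3262], [0.5015, -0.2661], [0.5722, -0.152]]
rim pts 848 ((586.3101196289062, -238.583984375), (137.35189819335938, 117.64287567138672), 58.226905822753906) 0.052902951080612104
[ 0.58587571 -0.23890757] [(np.float64(0.1146), np.float64(-31.25)), (np.float64(0.1347), np.float64(-121.61)), (np.float64(0.1151), np.float64(148.51)), (np.float64(0.1343), np.float64(58.18))]
cap 0.10395989173245118 ((586.3948364257812, -275.4678955078125), 26.43235969543457)
35 0 [[-0.75, 0.52, -0.35], [-1.1, 0.34, -0.04], [-1.41, 0.28, 0.24], [-1.27, 0.33, 0.16], [-1.32, 0.33, 0.23], [-1.36, 0.31, 0.25], [-1.02, 0.4, -0.06]]
35 6 [[-0.67, 0.43, -0.56], [-1.11, 0.25, -0.15], [-1.53, 0.2, 0.26], [-1.35, 0.25, 0.13], [-1.42, 0.26, 0.22], [-1.47, 0.24, 0.25], [-1.03, 0.31, -0.17]]
35 10 [[-0.57, 0.37, -0.74], [-1.08, 0.19, -0.25], [4.64, 0.15, 0.29], [-1.4, 0.2, 0.12], [-1.5, 0.21, 0.23], [-1.56, 0.19, 0.26], [-1.0, 0.25, -0.27]]
37 0 [[-0.86, 0.5, -0.23], [-1.27, 0.33, 0.14], [4.7, 0.29, 0.43], [-1.42, 0.33, 0.32], [-1.47, 0.34, 0.38], [-1.52, 0.33, 0.41], [-1.17, 0.4, 0.09]]
37 6 [[-0.8, 0.4, -0.42], [-1.35, 0.24, 0.1], [4.51, 0.22, 0.5], [-1.55, 0.26, 0.34], [4.67, 0.27, 0.42], [4.61, 0.25, 0.46], [-1.22, 0.3, 0.03]]
37 10 [[-0.71, 0.33, -0.59], [-1.4, 0.18, 0.07], [4.34, 0.18, 0.6], [4.62, 0.21, 0.38], [4.55, 0.22, 0.47], [4.47, 0.21, 0.52], [-1.24, 0.24, -0.03]]
```

Tray centre is (0.586, −0.239) with yaw 58°, so the placing target is (0.586, −0.203). Next I'll look at the handle up close.

Run:
```python
from h import *
import pickle
q,z=Q(35)
r.move_to(np.array([.55,.272,.076])-.17*z,q); r.set_gripper(.52); r.sleep(.1)
d=shot("wrist"); pickle.dump(d,open("wc.pkl","wb")); save(d,"wc.png"); print(r.current_t(),r.current_tool_pos(),r.current_opening(),r.current_contact_force())
W=cloud(d); hsv=cv2.cvtColor(d["pixels"],cv2.COLOR_RGB2HSV);H,S,V=[hsv[...,i].astype(int) for i in range(3)]
m=(S>150)&(V>60)&((H<8)|(H>172)); k,l,st,c=cv2.connectedComponentsWithStats(m.astype(np.uint8)); i=1+np.argmax(st[1:,4])
Pm=W[l==i]; print("red",st[i],c[i],np.nanmedian(Pm,0),np.nanpercentile(Pm,[2,98],axis=0).round(4).tolist())
a=np.array([-np.sin(np.deg2rad(35)),0,np.cos(np.deg2rad(35))]); t=(Pm@a); print("along axis pct",np.nanpercentile(t,[1,5,95,99]), "expected ctr",np.array([.55,.272,.076])@a)
m=(S>150)&(V>100)&(H>20)&(H<35)&(abs(W[...,2]-.046)<.005); print("yellow",cv2.minAreaRect((W[m][:,:2]*1000).astype(np.float32)),np.median(W[m][:,2]))
```

```text
4.6583 [0.45248571 0.2720186  0.21524836] 0.521248195993635 [-0.66532144  0.21434731 -0.57323854]
red [264 183  21  27 451] [274.14412417 196.40576497] [0.54156468 0.27020823 0.08663046] [[0.5361, 0.2623, 0.0646], [0.5509, 0.279, 0.0925]]
along axis pct [-0.38257878 -0.25607388 -0.23731537 -0.23687063] expected ctr -0.25321148462711196
yellow ((567.0437622070312, 291.3209228515625), (65.59321594238281, 72.60903930664062), 0.026131443679332733) 0.04540183219973731
```

View pics/wc.png

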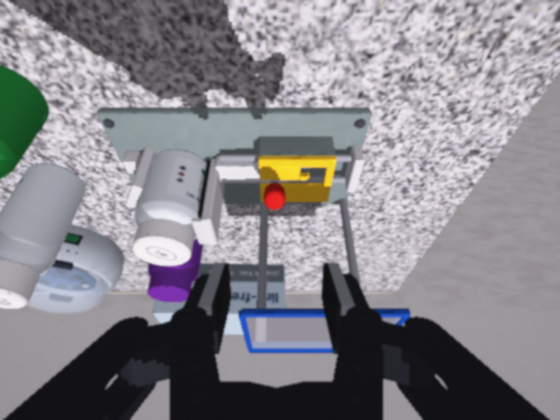

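The red handle is at px (274,196), standing at about (0.550, 0.271, 0.076), and the finger lanes beside it are clear. I'll approach and grip.

Run:
```python
from h import *
q,z=Q(35)
c=np.array([.550,.271,.076])-.004*z
r.move_linear(c-.05*z,vel=.15); r.move_linear(c,vel=.06)
print(r.current_contact_force().round(1))
r.set_gripper(0,squeeze=50); r.sleep(.1)
f=lambda t:print(t,round(r.current_t(),2),np.round(r.current_tool_pos(),4),np.round(r.current_contact_force(),1),round(r.current_opening(),3),np.round(r.current_finger_force(),1))
f("grip")
d=shot("wrist"); save(d,"wg.png")
r.move_linear(c+[0,.020,0],vel=.06); f("20")
r.move_linear(c+[0,.036,0],vel=.06); f("36")
```

```text
[ 0.  -0.1 -0.7]
grip 7.02 [0.5476 0.2707 0.0797] [-3.2 -3.5  5.6] 0.215 48.5
20 7.55 [0.5476 0.2904 0.0796] [-3.6 -6.3  5.6] 0.215 48.7
36 7.97 [0.5477 0.3061 0.0797] [-3.3 -6.4  6. ] 0.213 48.7
```

Run:
```python
from h import *
q,z=Q(35)
c=np.array([.550,.271,.076])-.004*z
f=lambda t:print(t,round(r.current_t(),2),np.round(r.current_tool_pos()-c,4),np.round(r.current_contact_force(),1),round(r.current_opening(),3))
r.move_linear(c+[0,.0405,0],vel=.05); f("40")
r.move_linear(c+[-.010,.0405,0],vel=.05); f("side10")
r.move_linear(c+[-.018,.0405,0],vel=.05); f("side18")
```

```text
40 8.22 [-0.0001  0.0394  0.0003] [-3.4 -7.5  7.6] 0.22
side10 8.57 [-0.0096  0.0392  0.0004] [ 3.4 -8.1  0.9] 0.216
side18 8.88 [-0.0176  0.0392  0.0004] [ 5.5 -8.2  0. ] 0.214
```

Run:
```python
from h import *
q,z=Q(35)
c=np.array([.550,.271,.076])-.004*z
f=lambda t:print(t,round(r.current_t(),2),np.round(r.current_tool_pos()-c,4),np.round(r.current_contact_force(),1),round(r.current_opening(),3))
r.move_linear(c+[-.0185,.034,0],vel=.05); f("34")
r.move_linear(c+[-.0185,.027,0],vel=.05); f("27")
r.set_gripper(.45); r.sleep(.15); f("open")
d=shot("wrist"); save(d,"wopen.png")
r.move_linear(r.current_tool_pos()-.06*z,vel=.12)
r.move_linear(r.current_tool_pos()-.10*z,vel=.25); r.sleep(.1)
d=shot("wrist"); save(d,"wpark.png"); f("back")
W=cloud(d); hsv=cv2.cvtColor(d["pixels"],cv2.COLOR_RGB2HSV);H,S,V=[hsv[...,i].astype(int) for i in range(3)]
m=(S>150)&(V>60)&((H<8)|(H>172)); k,l,st,cc=cv2.connectedComponentsWithStats(m.astype(np.uint8)); i=1+np.argmax(st[1:,4])
Pm=W[l==i]; print("red",st[i],cc[i],np.nanmedian(Pm,0),np.nanpercentile(Pm,[2,98],axis=0).round(4).tolist())
w=(S<40)&(V>110)&(W[...,2]>.113)&(W[...,2]<.125)&(abs(W[...,1]-.166)<.06); P=W[w]; print("cap",len(P),cv2.minEnclosingCircle((P[:,:2]*1000).astype(np.float32)))
```

```text
34 9.16 [-0.0179  0.0326  0.0004] [ 5.2 -6.9  0.6] 0.217
27 9.45 [-0.0178  0.0278  0.0006] [ 5.1  3.6 -3.2] 0.211
open 9.93 [-0.0186  0.027  -0.    ] [0.1 0.2 0.1] 0.447
back 11.33 [-0.1099  0.0265  0.1292] [0.4 0.1 0.7] 0.448
red [267 189  22  27 454] [277.63876652 202.74008811] [0.5271628  0.29904335 0.08662648] [[0.5217, 0.2904, 0.065], [0.5351, 0.3069, 0.0927]]
cap 1325 ((582.9200439453125, 166.44850158691406), 26.518749237060547)
```

View pics/wpark.png

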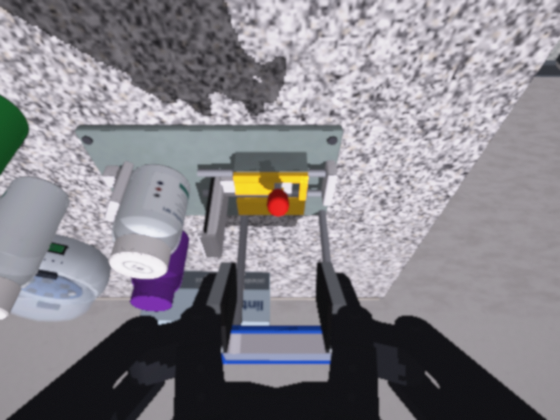

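The handle moved +29 mm in y and −14 mm in x, so it is parked (px 278,203). The jaw is clear of the bottle, whose cap is at (0.583, 0.1665). Now I'll grip the cap, closing along x.

Run:
```python
from h import *
f=lambda t:print(t,round(r.current_t(),2),np.round(r.current_tool_pos(),4),np.round(r.current_contact_force(),1),round(r.current_opening(),3),np.round(r.current_finger_force(),1))
q=R.from_matrix(np.array([[0,-1,0],[-1,0,0],[0,0,-1.]]).T).as_quat()
for p in ([.583,.1665,.27],[.583,.1665,.112],[.586,-.203,.27],[.586,-.203,.102]):
    s=r.inverse_kinematics(p,q); print(None if s is None else np.round(s,2))
r.move_linear(np.array(r.current_tool_pos())+[0,0,.08],vel=.25)
r.move_to([.583,.1665,.27],q); r.set_gripper(.92); f("above")
r.move_linear([.583,.1665,.135],vel=.2); r.move_linear([.583,.1665,.112],vel=.06); f("down")
r.set_gripper(0,squeeze=40); r.sleep(.1); f("grip")
r.move_linear([.583,.1665,.130],vel=.05); r.sleep(.05);f("lift")
```

```text
None
None
[-0.41  0.46  1.44 -0.    1.24  2.73]
[-0.41  0.66  1.57 -0.    0.91  2.73]Traceback (most recent call last):
  File "<stdin>", line 7, in <module>
cell.PlanningError: the arm cannot take that pose within its joint ranges
```

Run:
```python
from h import *
f=lambda t:print(t,round(r.current_t(),2),np.round(r.current_tool_pos(),4),np.round(r.current_contact_force(),1),round(r.current_opening(),3),np.round(r.current_finger_force(),1))
q=(R.from_euler("z",38,degrees=True)*R.from_matrix(np.array([[0,-1,0],[-1,0,0],[0,0,-1.]]).T)).as_quat()
print(r.current_tool_pos(), [None if (s:=r.inverse_kinematics(p,q)) is None else np.round(s,2) for p in ([.583,.1665,.27],[.583,.1665,.112])])
r.move_to([.583,.1665,.27],q); r.set_gripper(.92); f("above")
r.move_linear([.583,.1665,.135],vel=.2); r.move_linear([.583,.1665,.112],vel=.06); f("down")
r.set_gripper(0,squeeze=40); r.sleep(.1); f("grip")
r.move_linear([.583,.1665,.130],vel=.05); r.sleep(.05);f("lift")
```

```text
[0.43822437 0.29734399 0.28807653] [array([ 0.2 ,  0.44,  1.48, -0.  ,  1.22,  2.68]), array([ 0.2 ,  0.62,  1.61, -0.  ,  0.91,  2.68])]
above 14.93 [0.583  0.1665 0.27  ] [-0.1 -0.1 -0.6] 0.92 0.0
down 16.28 [0.583  0.1665 0.1118] [ 0.9 -0.3 -0.8] 0.922 0.0
grip 16.74 [0.5834 0.1667 0.1126] [0.8 0.9 5.2] 0.6 42.3
lift 17.3 [0.5831 0.1665 0.1301] [ 0.7  1.6 -0.8] 0.599 42.6
```

Run:
```python
from h import *
f=lambda t:print(t,round(r.current_t(),2),np.round(r.current_tool_pos(),4),np.round(r.current_contact_force(),1),round(r.current_opening(),3),np.round(r.current_finger_force(),1))
q=R.from_matrix(np.array([[0,-1,0],[-1,0,0],[0,0,-1.]]).T).as_quat()
r.move_linear([.583,.1665,.30],vel=.15); f("up")
r.move_to([.586,-.203,.30],q); f("over"); r.sleep(.1)
d=shot("wrist"); save(d,"wover.png"); t=shot("top"); 
W=cloud(t); hsv=cv2.cvtColor(t["pixels"],cv2.COLOR_RGB2HSV)
W=cloud(d); hsv=cv2.cvtColor(d["pixels"],cv2.COLOR_RGB2HSV);H,S,V=[hsv[...,i].astype(int) for i in range(3)]
m=(S>120)&(H>95)&(H<118)&(W[...,2]>.046)&(W[...,2]<.06)&(abs(W[...,1]+.239)<.1)&(abs(W[...,0]-.586)<.1)
print("rim",m.sum(),cv2.minAreaRect((W[m][:,:2]*1000).astype(np.float32)))
w=(S<40)&(V>100)&(W[...,2]>.098)&(W[...,2]<.11)&(abs(W[...,1]+.275)<.04)&(abs(W[...,0]-.586)<.05); P=W[w]; print("cap",len(P),cv2.minEnclosingCircle((P[:,:2]*1000).astype(np.float32)))
```

```text
up 18.58 [0.5826 0.1664 0.299 ] [ 0.2  0.6 -1.4] 0.6 42.6
over 19.97 [ 0.5863 -0.2019  0.3   ] [ 0.1  0.5 -1.3] 0.595 42.6
rim 895 ((585.9967651367188, -238.90745544433594), (137.5048828125, 117.64038848876953), 58.196205139160156)
cap 2667 ((586.4885864257812, -275.98486328125), 26.423696517944336)
```

View pics/wover.png

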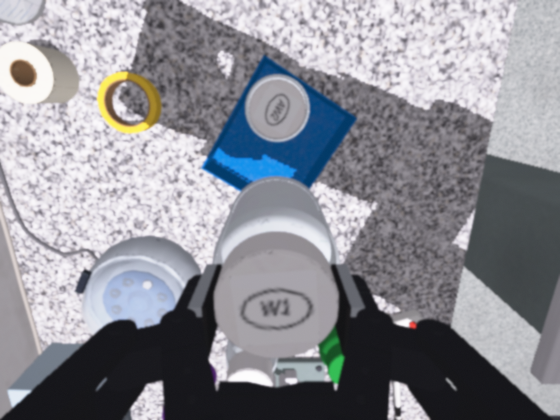

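The bottle hangs upright (cap px 277,295). The tray and its bottle (px 277,108) are unmoved, and the free corner is right beneath. Lowering now.

Run:
```python
from h import *
f=lambda t:print(t,round(r.current_t(),2),np.round(r.current_tool_pos(),4),np.round(r.current_contact_force(),1),round(r.current_opening(),3),np.round(r.current_finger_force(),1))
x,y=.586,-.2032
r.move_linear([x,y,.165],vel=.15); f("a")
r.move_linear([x,y,.112],vel=.06); f("b")
h=.112
f0=r.current_contact_force()
while h>.0985:
    h-=.0015; r.move_linear([x,y,h],vel=.03); 
    if r.current_contact_force()[2]-f0[2]>2.5: break
f("touch")
```

```text
a 21.22 [ 0.5865 -0.2034  0.166 ] [ 0.7  0.9 -2.2] 0.602 42.6
b 22.25 [ 0.5862 -0.2033  0.1124] [ 0.1 -0.  -1.7] 0.601 42.6
touch 24.0 [ 0.5862 -0.2033  0.1028] [-4.1  2.3 11.5] 0.598 43.8
```

Touchdown came at a TCP height of 0.1028 m, against 0.102 expected. I'll release and retreat.

Run:
```python
from h import *
f=lambda t:print(t,round(r.current_t(),2),np.round(r.current_tool_pos(),4),np.round(r.current_contact_force(),1),round(r.current_opening(),3),np.round(r.current_finger_force(),1))
x,y=.586,-.2032
r.move_linear([x,y,.1028],vel=.03)
r.set_gripper(.85); r.sleep(.2); f("open")
r.move_linear([x,y,.16],vel=.06); r.move_linear([x,y,.30],vel=.2)
r.move_to([.50,-.23,.36],r.current_ee_rot()); r.sleep(.2); f("away")
d=shot("wrist"); save(d,"wend.png"); W=cloud(d); hsv=cv2.cvtColor(d["pixels"],cv2.COLOR_RGB2HSV);S,V=[hsv[...,i].astype(int) for i in (1,2)]
for yc in(-.275,-.203):
    w=(S<40)&(V>90)&(W[...,2]>.098)&(W[...,2]<.113)&(abs(W[...,1]-yc)<.035)&(abs(W[...,0]-.586)<.05); P=W[w]; print("cap",len(P),np.median(P[:,2]),cv2.minEnclosingCircle((P[:,:2]*1000).astype(np.float32)))
t=shot("top"); save(t,"tend.png"); W=cloud(t); hsv=cv2.cvtColor(t["pixels"],cv2.COLOR_RGB2HSV);H,S,V=[hsv[...,i].astype(int) for i in range(3)]
m=(V>60)&(S>150)&((H<8)|(H>172))&(W[...,0]>.45)&(W[...,0]<.7)&(W[...,1]>.2)&(W[...,1]<.4); print("red",np.median(W[m],0))
a=cv2.imread("pics/wend.png");b=cv2.imread("pics/tend.png")
cv2.imwrite("pics/end.png",cv2.resize(np.vstack([a,b]),(400,600),interpolation=cv2.INTER_AREA))
```

```text
open 24.79 [ 0.586  -0.2032  0.1028] [ 0.3 -0.2 -0.6] 0.849 0.0
away 27.45 [ 0.5004 -0.2296  0.3586] [-0.1  0.7  0.5] 0.856 0.0
cap 1765 0.1039136272007129 ((586.203857421875, -276.15972900390625), 26.45382308959961)
cap 1592 0.10780828362522016 ((587.1825561523438, -204.6569061279297), 26.933774948120117)
red [0.53511315 0.29495474 0.08726439]
```

View pics/end.png

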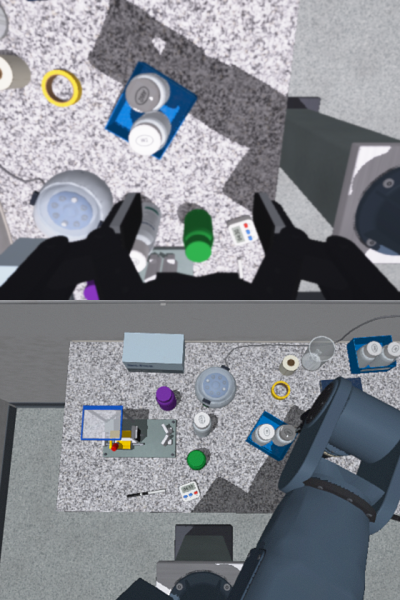

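Both bottles stand upright side by side in the tray (upper view, 148,95 and 150,135), with the new cap's top at 108 mm as expected. The handle is still parked at its parked position, and the bystanders are in place.

```bash
python3 -c "
from cell import r
print(r.hand_in())"
```

```text
the job is handed in; nothing more can be done
None
```

Job handed in at about 28 s: the handle is parked in the pocket with the jaw open, and the bottle stands upright on the tray floor beside the other one; no verdict was returned.

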